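# Make up the injection tray at the vaccination desk

### The arm

A 6-joint arm with a two-finger parallel gripper is mounted at the origin on the work surface. World frame = base frame: x ahead of the robot, y to its left, z up, the work surface at z = 0. Lengths are in mm, angles in rad, forces in N, time in s.
With the tool pointing down it reaches from about 350 to 975 mm from the base axis. Payload 7.1 kg.
Tool frame: the origin (TCP) lies on the front face of the gripper's body, between the roots of the fingers; the fingertips stand 80 mm ahead of it and the grasp point (between the pads) lies 61 mm ahead of it; z points along the fingers, y is the line along which they close (so a half turn about z gives the same grasp; the last joint's range is limited). The gripper opens to 88 mm and grips with 3 to 60 N. Pads are 20 mm wide; open, the fingers measure 115 mm over their backs; the gripper's body (75 mm by 178 mm) begins 61 mm behind the grasp point.
Start: joints at [-0.019, 0.423, 1.63, -0, 1.089, -0.019], TCP at [624.984, 0.026, 302.675] pointing down, gripper open.
Joint ranges: [-3, 3], [-0.9, 2.11], [0.09, 2.58], [-1.31, 4.45], [0.11, 2.69], [-2.54, 2.54]. Speed limits (rad/s): [2.39, 2.39, 3.01, 3.14, 3.14, 3.14].

### API

Orientations are given as a rotation vector (axis times angle).
In Python, from workcell import readout, vision, close_job gives the robot as it stands.
- The arm moves only by the tool servo_tool, never from a script. Its argument "plan" is a list that holds one entry, the list of rows, each a list of 7 numbers: the gripper command: -1 is fully open, 1 is shut, values between are in proportion, then the shift along the world's x, y, z in units of 40 mm (1.0 is 40 mm), then the turn, a rotation vector about the world's x, y, z in units of 5 degrees (1.0 is 5 degrees). A call has 1 to 5 rows; each row shifts and turns the commanded pose from where the row before left it; what a row does not reach is not made up. A row lasts 1/12 s, in which the tool goes at most 41.7 mm and 7.16 degrees, less where a joint would pass 70% of its speed; a pose out of reach is approached as far as the arm can. A call is refused whole if a number of a shift passes 1 or a number of a turn 1, either way. A call with a gripper value outside its range is refused whole. The fingers move at their own pace and stop on an object; the grip force is fixed at half the most. Time passes only in rows, so rows that do not move let the fingers close. It gives the time, the measured TCP pose, the force, the opening and the grip force at its end, in the units of the state.
- readout.get_obs(): the state, without advancing time (a new reading comes with each control period).
- vision.get_image(name): name is "scene" or "side" or "wrist"; returns the picture (420x560x3 uint8, red, green, blue); there is no depth.
- vision.camera_params(name): a dict with "fx", "fy", "cx", "cy" (pixels), "D" ([k1, k2, p1, p2, k3] as OpenCV has them; the pictures are not rectified), "rvec" (rotation vector, rad) and "tvec" (3), from world to camera coordinates, as OpenCV has them; the wrist camera has in their place "hand_eye" (4x4, takes a point from camera to tool coordinates, whose origin is the TCP and whose axes are the flange's). Camera axes: x right, y down, z forward; pixel columns grow to the right and rows downward; lengths in mm; the calibration is good to about 2 mm. A picture is of the moment at which its call begins: read the wrist's pose just before it. camera_params takes no time and is no camera call.
- close_job(): hands the job in; it is judged then, once.
The state is a dict: "t": time; "qpos": joint angles; "qvel": joint speeds; "joint_torque": joint torques, N m; "ee_pos": TCP position; "orientation": TCP orientation; "ft_force": force on the tool from outside, world axes, zero at the start; "moment": the same for the moment, N m; "width": finger opening in mm; "grasp_force": force on a finger pad.
Only numpy, scipy, OpenCV 4.12 (cv2) and the standard library are available. Lean on these libraries where they do the work, as an engineer would, in place of code of your own. Each camera call takes 0.05 s, during which the arm holds its last target. There are 200 camera calls.

### The job

Make up the injection tray: stand the squat vial upright in the shallow round dish and the tall slim vial upright in the deep square cup, slip the tape roll over the spindle so that it lies flat on its base, and lay the small syringe in both notches of the cradle, centred along it, needle cap to either end. Leave the large syringe and the large bottle where they are.

Things in the scene. Friction and masses are not known exactly. Their poses are not given: they have to be found in the camera images.
- vial_short_center (a point): The squat glass vial: upright cylinder 32 mm in diameter, 44 mm tall (straight glass body 30 mm high, narrow neck, aluminium cap 25 mm in diameter on top), about 30 g, standing on the desk. The point is its centre, 22 mm above its underside; z is up.
- vial_tall_center (a point): The tall slim glass vial: upright cylinder 24 mm in diameter, 70 mm tall (straight glass body 55 mm high, narrow neck, aluminium cap 18 mm in diameter), about 45 g, standing on the desk. The point is its centre, 35 mm above its underside; z is up.
- roll_center (a point): The roll of sticking tape, tan coloured, lying flat: a ring 50 mm in outer diameter, hole 30 mm in diameter right through, 22 mm high, about 40 g. The point is the centre of the hole, 11 mm above its underside; z is up.
- syringe_small_center (a point): The small (slimmer) capped syringe, lying on the desk, 20 g: clear barrel 16 mm in diameter, from -38 to +38 mm along its x axis; flat finger wings 30 mm wide at -38 to -41 mm; plunger end at -55 mm; narrow white needle cap (9 mm in diameter) to +55 mm. The point is the middle of the barrel's axis, 8 mm above the desk; x points to the needle cap.
- syringe_large_center (a point): Look-alike, stays where it is: the large syringe, barrel 25 mm in diameter, 124 mm long overall, wings 38 mm wide, lying on the desk. The point is the barrel's middle, 12.5 mm above the desk; x is along it.
- vial_wide_center (a point): Look-alike, stays where it is: the large glass bottle, 50 mm in diameter and 64 mm tall with an aluminium cap, standing on the desk. The point is its centre, 32 mm above the desk.
- dish_seat (a point): The shallow round dish, for the squat vial: inner diameter 52 mm, lip 3 mm thick and only 6 mm above its floor. The point is the centre of its floor, 10 mm above the desk, where the vial's underside rests. Fixed insert (white on a grey base 84 x 74 mm); the four stand in a row, in any order, 90 mm apart, in a metal tray (rim 12 mm high). x: along its 84 mm side, y: along the row, z: up.
- cup_seat (a point): The deep square cup, for the tall slim vial: inside 48 x 48 mm, walls 3 mm thick and 22 mm above its floor. The point is the centre of its floor, 10 mm above the desk, where the vial's underside rests. Fixed insert (white on a grey base 84 x 74 mm); the four stand in a row, in any order, 90 mm apart, in a metal tray (rim 12 mm high). x: along its 84 mm side, y: along the row, z: up.
- spindle_seat (a point): The spindle, for the tape roll: an upright white post 12 mm in diameter with a rounded top, 36 mm above the flat base. The point is at the post's foot, on the base's upper face, 10 mm above the desk, where the roll's underside rests. Fixed insert (white on a grey base 84 x 74 mm); the four stand in a row, in any order, 90 mm apart, in a metal tray (rim 12 mm high). x: along its 84 mm side, y: along the row, z: up.
- cradle_seat (a point): The cradle, for the small syringe: two V-notched walls 6 mm thick, 50 mm wide, at x = -25 and +25 mm (44 mm free between, for the fingers). The point is where the middle of the syringe's axis rests, along x, 34 mm above the desk, 24 above the base; wall tops 10 mm higher. Fixed insert (white on a grey base 84 x 74 mm); the four stand in a row, in any order, 90 mm apart, in a metal tray (rim 12 mm high). x: along its 84 mm side, y: along the row, z: up.

How it is judged (in metres and radians):
At the end, for the whole second after the job is handed in: Squat vial upright on the dish floor (13 mm), tall vial upright on the cup floor (18 mm), roll flat on the spindle base (13 mm), small syringe level in both notches (14 mm, 0.2 rad, either way round); tilts 0.15 rad, heights 6 mm; all at rest; large syringe and large bottle moved under 30 mm (horizontal distance between vial_short_center and dish_seat below 0.013 m and z of vial_short_center in the frame of dish_seat between 0.016 and 0.028 m and linear speed of each of vial_short, vial_tall, roll, syringe_small below 0.02 m/s and angle between each of vial_short_center, vial_tall_center, roll_center's own z axis and vertical below 0.15 rad and horizontal distance between vial_tall_center and cup_seat below 0.018 m and z of vial_tall_center in the frame of cup_seat between 0.029 and 0.041 m and horizontal distance between roll_center and spindle_seat below 0.013 m and z of roll_center in the frame of spindle_seat between 0.005 and 0.017 m and horizontal distance between syringe_small_center and cradle_seat below 0.014 m and z of syringe_small_center in the frame of cradle_seat between -0.006 and 0.006 m and angle between the x axis of syringe_small_center and the x axis of cradle_seat, either way round below 0.2 rad and angle between syringe_small_center's own x axis and vertical between 1.42 and 1.72 rad and distance of each of vial_wide_center, syringe_large_center from where it was at the start of the episode below 0.03 m); the robot touches nothing.
It fails at once if a look-alike (large syringe or large bottle) is picked up or shoved more than 60 mm away (distance of any of vial_wide_center, syringe_large_center from where it was at the start of the episode above 0.06 m).
It also fails if it takes over 102 s, if anything falls off the work surface, if the arm or the gripper's body presses on something with over 40 N, if the wrist force passes 120 N, or if a joint passes its speed limit or range.

## Working session

There is one attempt and no reset: what is moved stays moved. The work goes in short steps, Python scripts to look and compute and a tool call to move; the robot and the scene stay as the last step left them, time stands still between calls to the robot, and variables do not carry over. Pictures are saved under pics/ and viewed, at most 14 in all, crops included, and the job is handed in when it is done.

Besides the shell and the picture viewer there is one more tool, called in YAML: its name, and indented under it one key for each argument. servo_tool: Moves the arm, as the interface text tells. Its arguments: {"type":"object","properties":{"plan":{"type":"array"}},"required":["plan"]}

```bash
mkdir -p pics; ls; cat > h.py <<'E'
import numpy as np, cv2
from workcell import readout, vision
def grab(n,f):
    o=readout.get_obs(); im=vision.get_image(n); cv2.imwrite(f'pics/{f}.png',im[:,:,::-1]); np.save(f'pics/{f}_pose.npy',np.r_[o['ee_pos'],o['orientation']]); return im
def cam(n,pose=None):
    p=vision.camera_params(n); K=np.array([[p['fx'],0,p['cx']],[0,p['fy'],p['cy']],[0,0,1]]); D=np.array(p['D'],float)
    if 'hand_eye' in p:
        T=np.eye(4); T[:3,:3]=cv2.Rodrigues(np.array(pose[3:]))[0]; T[:3,3]=pose[:3]
        M=np.linalg.inv(T@np.array(p['hand_eye']))
        return K,D,M[:3,:3],M[:3,3]
    return K,D,cv2.Rodrigues(np.array(p['rvec'],float))[0],np.array(p['tvec'],float).ravel()
def ray(c,uv):
    K,D,R,t=c; x=cv2.undistortPoints(np.array(uv,float).reshape(-1,1,2),K,D).reshape(-1,2)
    return -R.T@t, np.c_[x,np.ones(len(x))]@R
def onz(c,uv,z):
    o,d=ray(c,uv); return o+d*((z-o[2])/d[:,2])[:,None]
def tri(c1,u1,c2,u2):
    o1,d1=ray(c1,u1);o2,d2=ray(c2,u2); out=[]
    for a,b in zip(d1,d2):
        s=np.linalg.lstsq(np.c_[a,-b],o2-o1,rcond=None)[0]; p=o1+s[0]*a;q=o2+s[1]*b
        out.append(np.r_[(p+q)/2,np.linalg.norm(p-q)])
    return np.array(out)
def proj(c,P):
    K,D,R,t=c; return cv2.projectPoints(np.array(P,float).reshape(-1,3),cv2.Rodrigues(R)[0],t,K,D)[0].reshape(-1,2)
E
python3 - <<'E'
from h import *
for n in ['scene','side','wrist']:
    grab(n,n+'0')
    c=cam(n,np.load(f'pics/{n}0_pose.npy')); print(n,(-c[2].T@c[3]).round(), c[2][2].round(2), c[0][0,0])
print(readout.get_obs())
E
```

```text
pics
scene [1146.  563.  781.] [-0.55 -0.53 -0.64] 446.8989238351656
side [ 136. -607.  820.] [ 0.38  0.57 -0.73] 498.9173984993563
wrist [625.  67. 385.] [-0.   -0.25 -0.97] 347.22100262642516
{'t': 0.15, 'qpos': array([-1.90057500e-02,  4.23669274e-01,  1.63052169e+00,  3.75220161e-05,
        1.08857562e+00, -1.90170928e-02]), 'qvel': array([-0.00131133, -0.00161365, -0.00307886, -0.0002127 ,  0.00210884,
        0.00027093]), 'joint_torque': array([ 9.52650989e-04, -5.44981134e+01, -2.73919362e+01,  6.45430083e-02,
        2.04369903e-02, -3.19723256e-05]), 'ee_pos': array([6.24659087e+02, 3.62409151e-02, 3.02074880e+02]), 'orientation': array([-2.22083373e+00, -2.22082023e+00,  1.24093135e-03]), 'ft_force': array([-0.50853372,  0.00572658,  0.02419419]), 'moment': array([-0.04669657, -0.0289286 , -0.02851204]), 'grasp_force': 0.0, 'width': 87.67989498051402}
```

View pics/scene0.png

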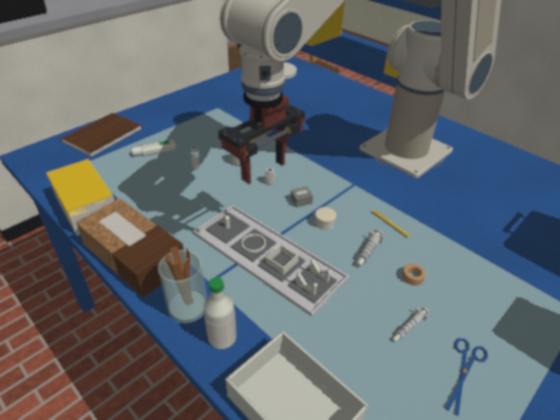

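View pics/side0.png

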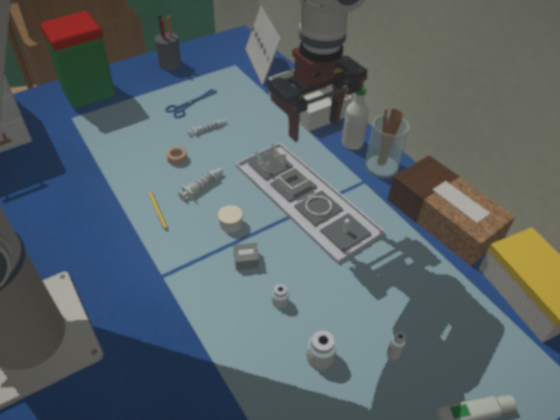

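View pics/wrist0.png

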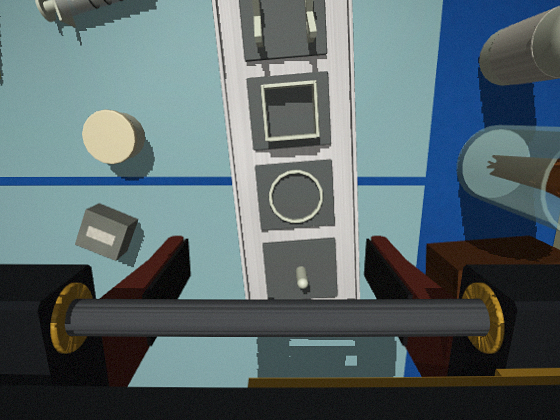

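The pictures show:
- **Scene and side:** the tray row runs along y, in the order cradle, cup, dish, spindle from +y. In the side view the squat vial is at (281,295), the bottle at (321,350), the tall vial at (398,345), the roll at (177,155), the small syringe at (208,127) and the large syringe at (200,183).
- **Wrist:** the spindle is at (303,280), the dish at (296,196), the cup at (291,110) and the cradle at (286,25).

```bash
python3 - <<'E'
from h import *
a=cam('scene');b=cam('side')
S={'squat':((270,174),(281,288)),'tall':((195,154),(400,336)),'wide':((237,155),(321,340)),'roll':((414,272),(177,154)),'ss':((411,323),(208,127)),'sl':((370,246),(202,183)),'spindletop':((227,216),(347,222)),'dish':((254,242),(319,205)),'cup':((282,260),(293,180)),'cradle':((313,278),(270,162))}
for k,(u,v) in S.items(): print(k,tri(a,[u],b,[v]).round(0)[0], onz(b,[v],15).round()[0])
E
```

```text
squat [ 444. -169.   35.    3.] [ 453. -159.   15.]
tall [ 554. -372.   54.    7.] [ 578. -362.   15.]
wide [ 447. -301.   35.    7.] [ 452. -291.   15.]
roll [450. 308.  18.   4.] [452. 309.  15.]
ss [568. 376.  10.   8.] [567. 366.  15.]
sl [455. 187.  15.   7.] [457. 184.  15.]
spindletop [ 650. -108.   42.    3.] [669. -91.  15.]
dish [645. -16.  15.   5.] [647. -18.  15.]
cup [640.  77.  20.   1.] [643.  80.  15.]
cradle [628. 161.  18.   4.] [631. 162.  15.]
```

servo_tool:
  plan:
    - [[-1,-0.28,-0.95,0,0,0,0],[-1,-0.28,-0.95,0,0,0,0],[-1,-0.28,-0.95,0,0,0,0],[-1,-0.28,-0.95,0,0,0,0],[-1,-0.28,-0.95,0,0,0,0]]

```text
t: 0.57
ee_pos: [568.1, -191.4, 302.5]
orientation: [-2.221, -2.222, 0.0]
ft_force: [1.6, -1.0, -0.3]
width: 87.4
grasp_force: 0.0
```

servo_tool:
  plan:
    - [[-1,-0.28,-0.95,0,0,0,0],[-1,-0.28,-0.95,0,0,0,0],[-1,0,0,0,0,0,0],[-1,0,0,0,0,0,0]]

```text
t: 0.9
ee_pos: [545.7, -267.8, 302.4]
orientation: [-2.225, -2.217, 0.0]
ft_force: [0.1, 0.5, 0.3]
width: 87.9
grasp_force: 0.0
```

```bash
python3 - <<'E'
from h import *
grab('wrist','wA'); o=readout.get_obs(); print(o['t'],o['ee_pos'],abs(o['qvel']).max())
E
```

```text
0.95 [ 546.18149575 -266.42416665  302.35151972] 0.03756017843291381
```

servo_tool:
  plan:
    - [[-1,-1,0,0,0,0,0],[-1,-1,0,0,0,0,0],[-1,0,0,0,0,0,0],[-1,0,0,0,0,0,0]]

```text
t: 1.28
ee_pos: [465.6, -264.5, 302.6]
orientation: [-2.22, -2.221, -0.0]
ft_force: [0.0, -0.9, 0.9]
width: 87.9
grasp_force: 0.0
```

```bash
python3 - <<'E'
from h import *
grab('wrist','wB'); o=readout.get_obs(); print(o['t'],o['ee_pos'],abs(o['qvel']).max())
a=cv2.imread('pics/wA.png');b=cv2.imread('pics/wB.png')
cv2.imwrite('pics/AB.png',np.vstack([a[:290],b[:290]]))
E
```

```text
1.3333 [ 467.1617078  -264.96879191  303.12256532] 0.04136211735538742
```

View pics/AB.png

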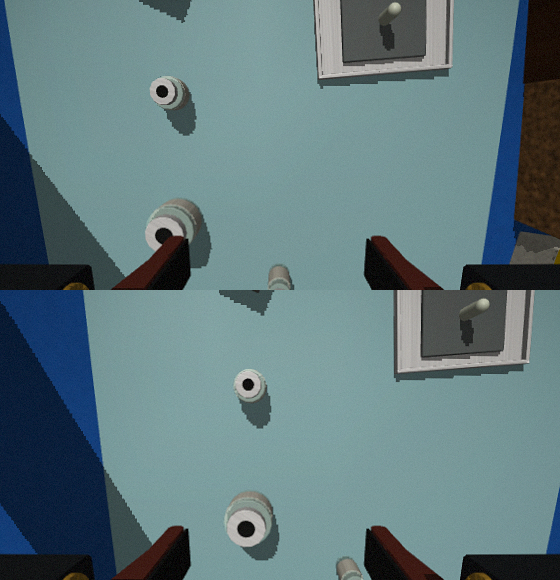

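The wA/wB picture shows the squat cap's dark dot at A (162,91) and B (248,94), the spindle tip at A (393,10) and B (481,14), and the bottle. The tall vial is half hidden, so I'll take two more views further toward -y.

servo_tool:
  plan:
    - [[-1,0,-1,0,0,0,0],[-1,0,-1,0,0,0,0],[-1,0,0,0,0,0,0],[-1,0,0,0,0,0,0]]

```text
t: 1.67
ee_pos: [468.3, -347.2, 302.7]
orientation: [2.222, 2.219, 0.001]
ft_force: [-0.2, -0.0, -0.3]
width: 87.6
grasp_force: 0.0
```

```bash
python3 - <<'E'
from h import *
grab('wrist','wC')
E
```

servo_tool:
  plan:
    - [[-1,1,0,0,0,0,0],[-1,1,0,0,0,0,0],[-1,0,0,0,0,0,0],[-1,0,0,0,0,0,0]]

```text
t: 2.05
ee_pos: [548.8, -344.0, 302.1]
orientation: [-2.217, -2.225, -0.0]
ft_force: [-0.6, 0.5, -0.2]
width: 87.8
grasp_force: 0.0
```

```bash
cat > blob.py <<'E'
from h import *
def dots(f,pose=True):  # dark dot inside a bright cap
    im=cv2.imread(f'pics/{f}.png'); g=im.max(2)
    m=(g<45).astype(np.uint8); n,l,s,c=cv2.connectedComponentsWithStats(m,connectivity=4)
    r=[]
    for i in range(1,n):
        x,y,w,h,a=s[i]
        if 30<a<500 and .6<w/h<1.6 and a>.55*w*h:
            ring=cv2.dilate((l==i).astype(np.uint8),np.ones((7,7)))-(cv2.dilate((l==i).astype(np.uint8),np.ones((3,3))))
            if np.median(g[ring>0])>150: r.append((c[i].round(1).tolist(),int(a)))
    return r
E
python3 - <<'E'
from blob import *
grab('wrist','wD')
for f in ['wA','wB','wC','wD']: print(f,dots(f))
cs=[cam('wrist',np.load(f'pics/{f}_pose.npy')) for f in ['wA','wB','wC','wD']]
print('spindle',tri(cs[0],[(393,10)],cs[1],[(481,14)]))
a=cv2.imread('pics/wC.png');b=cv2.imread('pics/wD.png')
cv2.imwrite('pics/CD.png',np.vstack([a[:290],b[:290]]))
E
```

```text
wA [([161.7, 91.2], 105), ([162.7, 234.9], 172)]
wB [([247.7, 94.0], 94), ([245.7, 238.6], 208)]
wC [([240.2, 152.8], 248), ([359.9, 224.9], 43)]
wD [([153.2, 156.3], 253), ([275.0, 228.7], 41)]
spindle [[ 651.62015393 -104.3141749    39.83630507    1.62086686]]
```

View pics/CD.png

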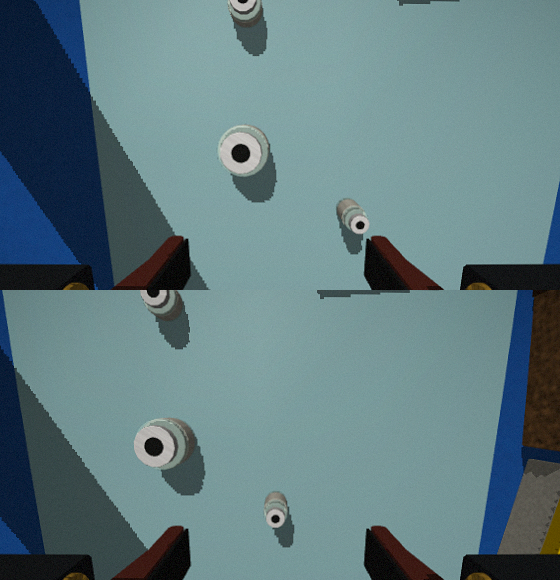

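The wC/wD picture shows the bottle dot at C (240,153) and the tall vial dot at C (360,225) and D (275,229).

```bash
python3 - <<'E'
from h import *
A,B,C,D=[cam('wrist',np.load(f'pics/{f}_pose.npy')) for f in ['wA','wB','wC','wD']]
print('squat',tri(A,[(161.7,91.2)],B,[(247.7,94)]).round(1),onz(A,[(161.7,91.2)],44).round(1),onz(B,[(247.7,94)],44).round(1))
print('wide',tri(A,[(162.7,234.9)],C,[(240.2,152.8)]).round(1),onz(C,[(240.2,152.8)],64).round(1))
print('tall',tri(C,[(359.9,224.9)],D,[(275,228.7)]).round(1),onz(C,[(359.9,224.9)],70).round(1),onz(D,[(275,228.7)],70).round(1))
W=cam('wrist',np.load('pics/wrist0_pose.npy'))
print('spindle',onz(A,[(393,10)],46).round(1),onz(B,[(481,14)],46).round(1))
# rims in wrist0
for n,u,z in [('dish',(296,196),16),('cup',(290.5,110.5),32)]: print(n,onz(W,[u],z).round(1))
print('row dirs', onz(W,[(262,85),(268,140),(317,81),(319,135)],32).round(1))
print('dishrim', onz(W,[(270,197),(322,195),(295,171),(297,222)],16).round(1))
E
```

```text
squat [[ 4.384e+02 -1.750e+02  4.460e+01  3.000e-01]] [[ 438.2 -175.1   44. ]] [[ 438.3 -174.7   44. ]]
wide [[ 435.  -310.3   64.8    1. ]] [[ 435.2 -310.8   64. ]]
tall [[ 5.475e+02 -3.778e+02  7.150e+01  1.000e-01]] [[ 547.9 -378.3   70. ]] [[ 547.5 -378.4   70. ]]
spindle [[ 649.7 -106.9   46. ]] [[ 648.4 -105.2   46. ]]
dish [[645.3 -14.5  16. ]]
cup [[637.9  74.9  32. ]]
row dirs [[610.2  98.6  32. ]
 [615.7  46.3  32. ]
 [663.1 102.4  32. ]
 [666.5  51.3  32. ]]
dishrim [[617.1 -15.6  16. ]
 [673.5 -13.3  16. ]
 [643.9  12.8  16. ]
 [646.8 -43.9  16. ]]
```

servo_tool:
  plan:
    - [[-1,0.02,-0.8,-0.4,0,0,0],[-1,0,0,-1,0,0,0],[-1,0,0,-1,0,0,0],[-1,0,0,-1,0,0,0],[-1,0,0,-1,0,0,0]]

```text
t: 2.52
ee_pos: [546.4, -377.3, 125.6]
orientation: [2.222, 2.221, -0.0]
ft_force: [0.3, 0.3, -0.1]
width: 87.9
grasp_force: 0.0
```

servo_tool:
  plan:
    - [[-1,0,0,-0.49,0,0,0],[-1,0,0,0,0,0,0],[1,0,0,0,0,0,0],[1,0,0,0,0,0,0],[1,0,0,0,0,0,0]]

```text
t: 2.93
ee_pos: [548.4, -378.6, 109.7]
orientation: [2.219, 2.219, 0.001]
ft_force: [0.5, -0.0, 0.1]
width: 71.5
grasp_force: 0.0
```

servo_tool:
  plan:
    - [[1,0,0,0,0,0,0],[1,0,0,0,0,0,0],[1,0,0,0,0,0,0],[1,0,0,0,0,0,0]]

```text
t: 3.27
ee_pos: [547.6, -378.1, 107.8]
orientation: [2.221, 2.221, 0.0]
ft_force: [-0.9, -0.1, -0.4]
width: 45.2
grasp_force: 0.0
```

servo_tool:
  plan:
    - [[1,0,0,0,0,0,0],[1,0,0,0,0,0,0],[1,0,0,0,0,0,0],[1,0,0,0,0,0,0],[1,0,0,0,0,0,0]]

```text
t: 3.68
ee_pos: [547.3, -377.9, 107.0]
orientation: [-2.221, -2.221, 0.0]
ft_force: [-0.5, -0.8, 0.3]
width: 23.4
grasp_force: 30.0
```

servo_tool:
  plan:
    - [[1,0,0,0.5,0,0,0],[1,0,0,0.5,0,0,0],[1,0,0,0.5,0,0,0],[1,0,0,0.5,0,0,0]]

```text
t: 4.02
ee_pos: [547.2, -377.8, 187.6]
orientation: [-2.221, -2.221, 0.0]
ft_force: [0.4, -0.3, -1.3]
width: 23.3
grasp_force: 30.0
```

servo_tool:
  plan:
    - [[1,0.19,0.943,0,0,0,0],[1,0.19,0.943,0,0,0,0],[1,0.19,0.943,0,0,0,0],[1,0.19,0.943,0,0,0,0],[1,0.19,0.943,0,0,0,0]]

```text
t: 4.43
ee_pos: [585.3, -187.8, 187.1]
orientation: [-2.222, -2.221, 0.0]
ft_force: [0.5, 0.2, -0.9]
width: 23.3
grasp_force: 30.0
```

servo_tool:
  plan:
    - [[1,0.19,0.943,0,0,0,0],[1,0.19,0.943,0,0,0,0],[1,0.19,0.943,0,0,0,0],[1,0.19,0.943,0,0,0,0],[1,0.19,0.943,0,0,0,0]]

```text
t: 4.85
ee_pos: [623.4, 1.1, 187.0]
orientation: [-2.221, -2.221, 0.0]
ft_force: [0.2, -0.1, -0.6]
width: 23.6
grasp_force: 30.0
```

servo_tool:
  plan:
    - [[1,0.19,0.943,0,0,0,0],[1,0.19,0.943,0,0,0,0],[1,0,0,0,0,0,0],[1,0,0,0,0,0,0],[1,0,0,-0.5,0,0,0]]

```text
t: 5.27
ee_pos: [640.5, 74.9, 170.0]
orientation: [2.217, 2.22, 0.007]
ft_force: [0.8, 0.4, -0.5]
width: 23.2
grasp_force: 30.0
```

```bash
python3 - <<'E'
from h import *
a=grab('scene','s1');b=grab('side','d1')
o=readout.get_obs();print(o['t'],o['ee_pos'],o['width'])
A=cam('scene');B=cam('side')
def crop(im,c):
    u=proj(c,[[638,75,60]])[0].astype(int); x,y=max(u[0]-66,0),max(u[1]-75,0); print(x,y); return cv2.resize(im[y:y+150,x:x+133],(400,450),interpolation=cv2.INTER_CUBIC)
cv2.imwrite('pics/v1.png',np.hstack([crop(a,A),crop(b,B)])[:,:,::-1])
E
```

```text
5.3667 [636.77143843  73.47835164 164.77736652] 23.21333641107899
216 171
227 92
```

View pics/v1.png

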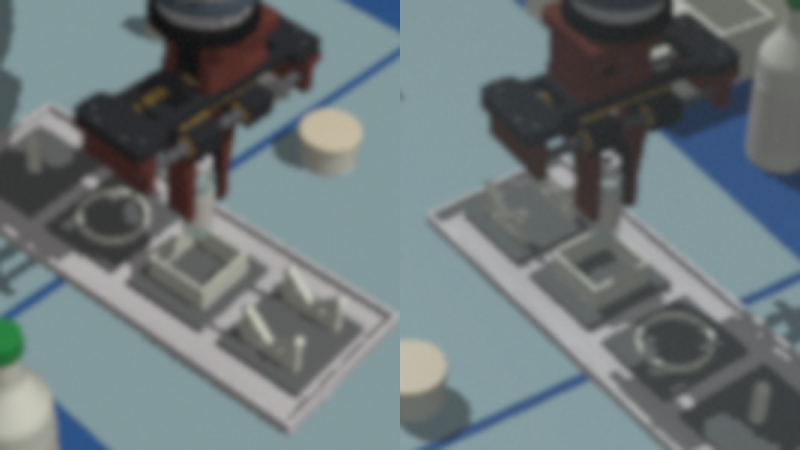

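The view shows the vial held upright above the cup. Lowering and releasing.

servo_tool:
  plan:
    - [[1,0,0,-0.4,0,0,0],[1,0,0,-0.4,0,0,0],[1,0,0,-0.3,0,0,0],[1,0,0,-0.1,0,0,0],[1,0,0,0,0,0,0]]

```text
t: 5.78
ee_pos: [637.8, 73.8, 118.1]
orientation: [-2.222, -2.219, 0.003]
ft_force: [-0.2, 0.1, 0.4]
width: 23.2
grasp_force: 30.0
```

servo_tool:
  plan:
    - [[1,0,0,0,0,0,0],[0.2,0,0,-0.02,0,0,0],[0.2,0,0,0,0,0,0],[0.2,0,0,0,0,0,0],[-1,0,0,0,0,0,0]]

```text
t: 6.2
ee_pos: [638.9, 74.8, 118.9]
orientation: [2.221, 2.221, 0.001]
ft_force: [0.3, -1.1, -0.7]
width: 39.1
grasp_force: 0.0
```

servo_tool:
  plan:
    - [[-1,0,0,0.5,0,0,0],[-1,0,0,1,0,0,0],[-1,0,0,1,0,0,0],[-1,0,0,1,0,0,0],[-1,0,0,1,0,0,0]]

```text
t: 6.62
ee_pos: [638.2, 74.7, 300.4]
orientation: [2.221, 2.222, 0.0]
ft_force: [0.8, 0.1, -0.2]
width: 71.8
grasp_force: 0.0
```

servo_tool:
  plan:
    - [[-1,0,0.8,0,0,0,0],[-1,0,1,0,0,0,0],[-1,0,0,0,0,0,0],[-1,0,0,0,0,0,0]]

```text
t: 6.95
ee_pos: [638.3, 148.4, 298.7]
orientation: [2.218, 2.225, 0.001]
ft_force: [-0.2, -1.2, 0.8]
width: 87.8
grasp_force: 0.0
```

```bash
python3 - <<'E'
from h import *
grab('wrist','wE'); o=readout.get_obs();print(o['t'],o['ee_pos'],o['width'])
E
```

```text
7.0 [638.23886    147.21876625 298.28103371] 88.08912408319505
```

servo_tool:
  plan:
    - [[-1,-1,0,0,0,0,0],[-1,-1,0,0,0,0,0],[-1,0,0,0,0,0,0],[-1,0,0,0,0,0,0]]

```text
t: 7.33
ee_pos: [556.6, 145.5, 297.8]
orientation: [-2.221, -2.22, 0.003]
ft_force: [0.1, 0.2, 0.1]
width: 87.7
grasp_force: 0.0
```

```bash
python3 - <<'E'
from h import *
grab('wrist','wF'); o=readout.get_obs();print(o['t'],o['ee_pos'],o['width'])
a=cv2.imread('pics/wE.png');b=cv2.imread('pics/wF.png')
cv2.imwrite('pics/EF.png',np.vstack([a[:290],b[:290]]))
E
```

```text
7.3833 [558.56652428 145.7578355  298.50735762] 88.23275565698123
```

View pics/EF.png

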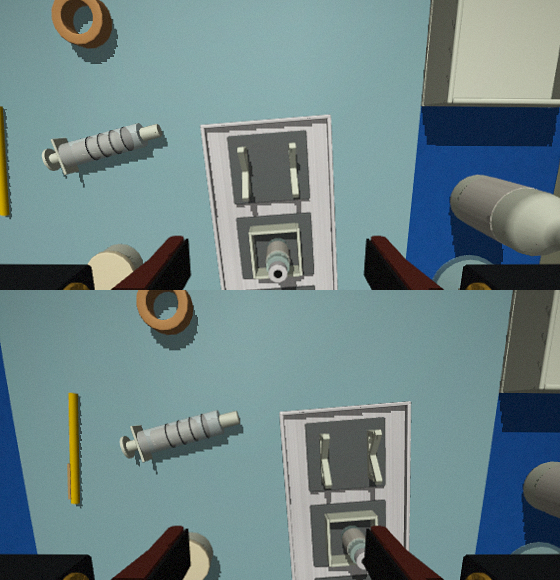

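E shows the tall vial standing in the cup (cap dot at (278,272)), the cradle wall tops near (244,150) to (246,200) and (292,145) to (295,195), the large syringe and the roll. Next I'll look at the roll and the small syringe.

servo_tool:
  plan:
    - [[-1,0,1,0,0,0,0],[-1,0,1,0,0,0,0],[-1,0,1,0,0,0,0],[-1,0,0,0,0,0,0],[-1,0,0,0,0,0,0]]

```text
t: 7.8
ee_pos: [559.9, 268.2, 298.2]
orientation: [2.218, 2.224, 0.002]
ft_force: [-0.6, -1.0, -0.1]
width: 87.9
grasp_force: 0.0
```

```bash
python3 - <<'E'
from h import *
grab('wrist','wG'); o=readout.get_obs();print(o['t'],o['ee_pos'],o['width'])
E
```

```text
7.85 [559.638455   266.86817277 298.04879797] 87.80368082594289
```

servo_tool:
  plan:
    - [[-1,-1,0,0,0,0,0],[-1,-1,0,0,0,0,0],[-1,0,0,0,0,0,0],[-1,0,0,0,0,0,0]]

```text
t: 8.18
ee_pos: [477.8, 265.2, 298.4]
orientation: [2.222, 2.221, -0.001]
ft_force: [0.2, 0.4, 0.5]
width: 87.6
grasp_force: 0.0
```

```bash
python3 - <<'E'
from h import *
grab('wrist','wH'); o=readout.get_obs();print(o['t'],o['ee_pos'],o['width'])
a=cv2.imread('pics/wG.png');b=cv2.imread('pics/wH.png')
cv2.imwrite('pics/GH.png',np.vstack([a[:290],b[:290]]))
from blob import *
E=cam('wrist',np.load('pics/wE_pose.npy'))
print(dots('wE'),onz(E,[(277.7,272)],80).round(1))
for f in ['wE','wF']:
    c=cam('wrist',np.load(f'pics/{f}_pose.npy'))
    im=cv2.imread(f'pics/{f}.png')
    u=proj(c,[[606,164,40],[656,166,40]]).round(); print(u.tolist())
for f in ['wG','wH']:
    c=cam('wrist',np.load(f'pics/{f}_pose.npy'))
    hsv=cv2.cvtColor(cv2.imread(f'pics/{f}.png'),cv2.COLOR_BGR2HSV)
    m=cv2.inRange(hsv,(5,90,90),(20,255,255)); n,l,s,cc=cv2.connectedComponentsWithStats(m)
    i=1+np.argmax(s[1:,4]); print(f,s[i].tolist())
    cnt,hi=cv2.findContours((l==i).astype(np.uint8),cv2.RETR_CCOMP,cv2.CHAIN_APPROX_NONE)
    for k,h in zip(cnt,hi[0]):
        if len(k)>20:
            e=cv2.fitEllipse(k); print(h[3]>=0,np.round(e[0],1),np.round(e[1],1),onz(c,[e[0]],22).round(1))
E
```

```text
8.2333 [479.24963162 265.65776876 298.81188383] 87.82967607561447
[([277.5, 273.8], 42)] [[639.8  75.6  80. ]]
[[244.0, 172.0], [294.0, 170.0]]
[[327.0, 169.0], [378.0, 167.0]]
wG [144, 120, 47, 48, 1201]
False [167.5 142.9] [47.  48.5] [[448.8 311.1  22. ]]
True [167.1 142.7] [27.5 32.2] [[448.4 311.4  22. ]]
wH [224, 116, 48, 49, 1188]
False [247.6 140.3] [47.  48.2] [[448.2 310.7  22. ]]
True [247.5 139.7] [28.9 30.9] [[448.  311.2  22. ]]
```

View pics/GH.png

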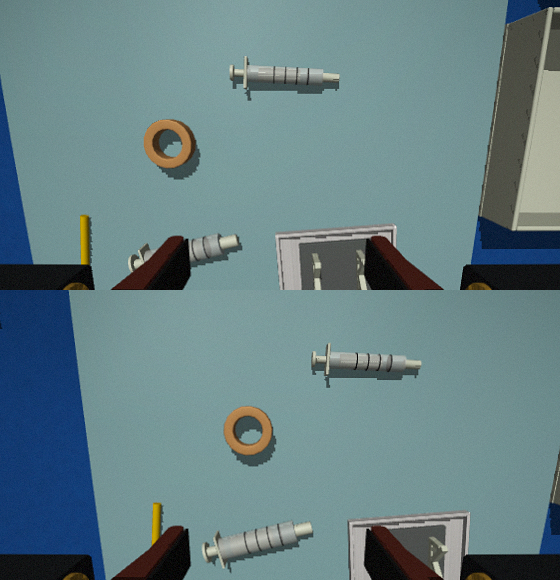

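GH shows the small syringe with its plunger end at G (230,72), wings at (247,77) and cap tip at (340,78). The roll is at (167,143). I'll take the roll first.

servo_tool:
  plan:
    - [[-1,-0.38,0.56,-0.5,0,0,0],[-1,-0.38,0.56,-0.5,0,0,0],[-1,0,0,-1,0,0,0],[-1,0,0,-1,0,0,0],[-1,0,0,-1,0,0,0]]

```text
t: 8.65
ee_pos: [450.4, 311.9, 137.4]
orientation: [2.221, 2.22, 0.006]
ft_force: [-0.2, 1.4, -0.3]
width: 88.0
grasp_force: 0.0
```

servo_tool:
  plan:
    - [[-1,0,0,-0.8,0,0,0],[-1,0,0,-0.53,0,0,0],[-1,0,0,0,0,0,0],[1,0,0,0,0,0,0],[1,0,0,0,0,0,0]]

```text
t: 9.07
ee_pos: [449.8, 311.3, 84.9]
orientation: [2.223, 2.22, 0.001]
ft_force: [0.1, 0.7, 0.2]
width: 78.0
grasp_force: 0.0
```

servo_tool:
  plan:
    - [[1,0,0,0,0,0,0],[1,0,0,0,0,0,0],[1,0,0,0,0,0,0],[1,0,0,0,0,0,0],[1,0,0,0,0,0,0]]

```text
t: 9.48
ee_pos: [448.4, 311.6, 85.6]
orientation: [2.221, 2.221, 0.001]
ft_force: [0.8, -0.7, 2.5]
width: 50.1
grasp_force: 30.0
```

```bash
python3 - <<'E'
from h import *
o=readout.get_obs();print(o['t'],o['ee_pos'],o['width'],o['grasp_force'])
G,H=[cam('wrist',np.load(f'pics/{f}_pose.npy')) for f in ['wG','wH']]
print('roll',tri(G,[(167.5,142.9)],H,[(247.6,140.3)]).round(1))
R=[]
for f,c,(x0,y0,x1,y1) in [('wG',G,(222,45,350,110)),('wH',H,(303,40,432,110))]:
    im=cv2.imread(f'pics/{f}.png').astype(int); m=np.zeros(im.shape[:2],np.uint8)
    sub=im[y0:y1,x0:x1]; hsv=cv2.cvtColor(sub.astype(np.uint8),cv2.COLOR_BGR2HSV)
    mm=((hsv[...,1]<45)&(hsv[...,2]>110)).astype(np.uint8)
    n,l,s,cc=cv2.connectedComponentsWithStats(mm); i=1+np.argmax(s[1:,4]); l=(l==i)
    ys,xs=np.nonzero(l); xs=xs+x0; ys=ys+y0
    col={int(u):int((xs==u).sum()) for u in np.unique(xs)}
    print(f,xs.min(),xs.max(),list(col.values()))
    # centreline over barrel columns
    us=np.arange(xs.min()+25,xs.max()-22); cy=[ys[xs==u].mean() for u in us if (xs==u).any()]; us=[u for u in us if (xs==u).any()]
    k=np.polyfit(us,cy,1); ends=[(u,np.polyval(k,u)) for u in (xs.min(),xs.max()+1)]
    print(ends, onz(c,ends,8).round(1).tolist()); R.append(ends)
print(tri(G,R[0],H,R[1]).round(1))
E
```

```text
9.4833 [448.42944216 311.56929153  85.5853017 ] 50.06083745373696 30.00105715356767
roll [[447.9 310.7  19.2   0.5]]
wG 234 273 [5, 6, 6, 6, 6, 6, 6, 6, 6, 23, 32, 32, 31, 13, 12, 13, 12, 12, 13, 13, 13, 13, 13, 13, 13, 13, 13, 12, 12, 12, 12, 13, 12, 12, 12, 12, 13, 13, 13, 9]Traceback (most recent call last):
  File "<stdin>", line 16, in <module>
    raise TypeError("expected non-empty vector for x")
TypeError: expected non-empty vector for x
```

servo_tool:
  plan:
    - [[1,0,0,0.5,0,0,0],[1,0,0,1,0,0,0],[1,0,0,1,0,0,0],[1,0.422,-0.867,0,0,0,0],[1,0.422,-0.867,0,0,0,0]]

```text
t: 9.9
ee_pos: [483.1, 243.5, 188.1]
orientation: [2.215, 2.225, 0.009]
ft_force: [0.5, -0.4, -1.0]
width: 49.7
grasp_force: 30.0
```

servo_tool:
  plan:
    - [[1,0.422,-0.867,0,0,0,0],[1,0.422,-0.867,0,0,0,0],[1,0.422,-0.867,0,0,0,0],[1,0.422,-0.867,0,0,0,0],[1,0.422,-0.867,0,0,0,0]]

```text
t: 10.32
ee_pos: [566.8, 67.0, 185.3]
orientation: [2.221, 2.222, 0.0]
ft_force: [-0.6, 0.1, 0.3]
width: 50.3
grasp_force: 30.0
```

servo_tool:
  plan:
    - [[1,0.422,-0.867,0,0,0,0],[1,0.422,-0.867,0,0,0,0],[1,0.422,-0.867,0,0,0,0],[1,0.422,-0.867,0,0,0,0],[1,0.422,-0.867,0,0,0,0]]

```text
t: 10.73
ee_pos: [651.1, -106.5, 185.2]
orientation: [-2.221, -2.221, 0.0]
ft_force: [1.0, 0.6, -0.4]
width: 50.1
grasp_force: 30.0
```

servo_tool:
  plan:
    - [[1,0,0,-0.4,0,0,0],[1,0,0,-0.2,0,0,0],[1,0,0,0,0,0,0],[1,0,0,0,0,0,0]]

```text
t: 11.07
ee_pos: [649.6, -103.6, 160.2]
orientation: [-2.219, -2.221, 0.002]
ft_force: [-0.2, -0.0, -0.2]
width: 49.9
grasp_force: 30.0
```

```bash
python3 - <<'E'
from h import *
a=grab('scene','s2');b=grab('side','d2'); 
P=[]
for i in range(4): vision.get_image('wrist'); P.append(readout.get_obs()['ee_pos'])
print(np.mean(P,0))
A=cam('scene');B=cam('side')
def crop(im,c):
    u=proj(c,[[651,-105,60]])[0].astype(int); x,y=max(u[0]-66,0),max(u[1]-75,0); print(x,y); return cv2.resize(im[y:y+150,x:x+133],(400,450),interpolation=cv2.INTER_CUBIC)
cv2.imwrite('pics/v2.png',np.hstack([crop(a,A),crop(b,B)])[:,:,::-1])
G,H=[cam('wrist',np.load(f'pics/{f}_pose.npy')) for f in ['wG','wH']]
R=[]
for f,c,(x0,y0,x1,y1) in [('wG',G,(222,45,350,110)),('wH',H,(303,40,432,110))]:
    im=cv2.imread(f'pics/{f}.png'); sub=im[y0:y1,x0:x1]
    hsv=cv2.cvtColor(sub,cv2.COLOR_BGR2HSV)
    m=((hsv[...,1]<45)&(hsv[...,2]>100)).astype(np.uint8)
    mm=cv2.morphologyEx(m,cv2.MORPH_CLOSE,np.ones((1,7),np.uint8))
    n,l,s,cc=cv2.connectedComponentsWithStats(mm); i=1+np.argmax(s[1:,4]); l=(l==i)&(m>0)
    ys,xs=np.nonzero(l); xs=xs+x0; ys=ys+y0
    col=[int((xs==u).sum()) for u in range(xs.min(),xs.max()+1)]
    print(f,xs.min(),xs.max(),col)
    us=[u for u in range(xs.min()+18,xs.max()-20) if 9<(xs==u).sum()<20]; cy=[(ys[xs==u].min()+ys[xs==u].max())/2 for u in us]
    k=np.polyfit(us,cy,1); ends=[(u,np.polyval(k,u)) for u in (xs.min(),xs.max()+1)]
    e=onz(c,ends,8); print(np.round(ends,1).tolist(), e.round(1).tolist(),e.mean(0).round(1),np.linalg.norm(e[1]-e[0]),np.degrees(np.arctan2(*(e[1]-e[0])[[1,0]]))); R.append(ends)
print(tri(G,R[0],H,R[1]).round(1))
E
```

```text
[ 650.86497994 -103.75126269  161.76778792]
160 136
281 140
wG 229 339 [12, 14, 14, 13, 2, 8, 6, 6, 6, 6, 6, 6, 7, 6, 23, 32, 32, 31, 15, 13, 13, 13, 13, 13, 14, 13, 13, 14, 14, 14, 14, 14, 13, 13, 13, 13, 13, 13, 13, 14, 13, 13, 13, 14, 10, 4, 14, 14, 14, 14, 14, 13, 13, 13, 13, 10, 1, 13, 13, 13, 14, 13, 13, 13, 14, 13, 13, 6, 5, 13, 13, 13, 13, 13, 13, 13, 13, 12, 9, 0, 13, 13, 13, 13, 13, 14, 14, 14, 13, 14, 13, 13, 13, 12, 10, 7, 7, 8, 7, 8, 7, 8, 8, 8, 7, 7, 7, 7, 7, 6, 6]
[[229.0, 70.0], [340.0, 75.7]] [[511.9, 383.0, 8.0], [624.3, 378.0, 8.0]] [568.1 380.5   8. ] 112.56763191895712 -2.56762898249154
wH 311 421 [10, 10, 13, 13, 11, 5, 7, 7, 7, 6, 6, 7, 6, 7, 10, 16, 25, 32, 26, 21, 14, 14, 14, 13, 13, 13, 13, 13, 13, 13, 13, 13, 14, 14, 13, 13, 14, 14, 14, 14, 14, 14, 14, 13, 13, 8, 1, 13, 13, 14, 13, 14, 13, 13, 14, 13, 11, 0, 8, 14, 13, 14, 13, 13, 13, 13, 13, 12, 6, 3, 13, 13, 13, 13, 13, 12, 11, 11, 11, 8, 0, 13, 13, 13, 13, 13, 13, 13, 13, 13, 13, 14, 13, 13, 11, 10, 8, 8, 8, 8, 8, 8, 7, 8, 8, 8, 8, 8, 8, 8, 5]
[[311.0, 66.7], [422.0, 71.9]] [[512.4, 383.0, 8.0], [625.3, 378.5, 8.0]] [568.8 380.8   8. ] 113.00472417573596 -2.2774393445421524
[[5.122e+02 3.828e+02 1.020e+01 0.000e+00]
 [6.236e+02 3.778e+02 1.230e+01 5.000e-01]]
```

View pics/v2.png

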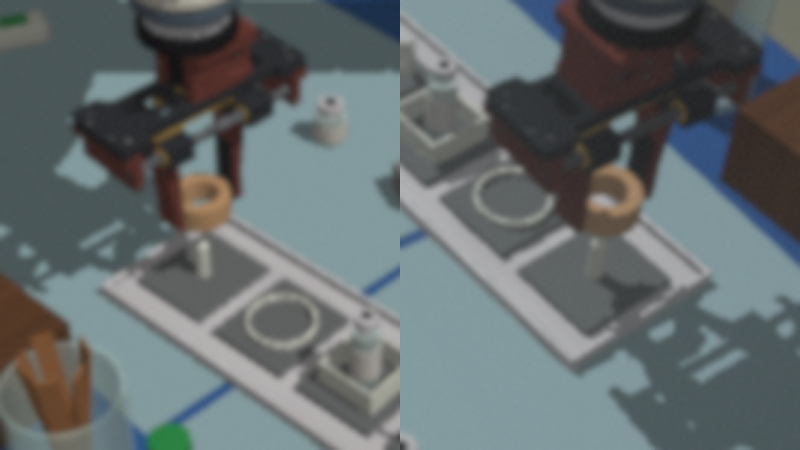

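The view shows the roll over the spindle and the tall vial standing in the cup. Lowering the roll.

servo_tool:
  plan:
    - [[1,0,0,-0.4,0,0,0],[1,0,0,-0.4,0,0,0],[1,0,0,-0.4,0,0,0],[1,0,0,-0.3,0,0,0],[1,0,0,-0.1,0,0,0]]

```text
t: 11.78
ee_pos: [649.8, -104.3, 95.5]
orientation: [-2.219, -2.22, 0.002]
ft_force: [-8.4, 0.9, 27.2]
width: 49.7
grasp_force: 30.0
```

servo_tool:
  plan:
    - [[1,0,0,0,0,0,0],[1,0,0,-0.03,0,0,0],[-0.6,0,0,0,0,0,0],[-0.6,0,0,0,0,0,0],[-0.6,0,0,0,0,0,0]]

```text
t: 12.2
ee_pos: [651.1, -104.7, 96.5]
orientation: [2.221, 2.221, 0.001]
ft_force: [0.3, -0.2, 0.2]
width: 66.6
grasp_force: 0.0
```

servo_tool:
  plan:
    - [[-0.6,0,0,0,0,0,0],[-0.6,0,0,0.5,0,0,0],[-1,0,0,1,0,0,0],[-1,0,0,1,0,0,0],[-1,0,0,1,0,0,0]]

```text
t: 12.62
ee_pos: [650.3, -104.6, 237.2]
orientation: [-2.221, -2.221, 0.001]
ft_force: [1.1, -0.7, -0.3]
width: 86.3
grasp_force: 0.0
```

servo_tool:
  plan:
    - [[-1,-0.885,-0.293,0,0,0,0],[-1,-0.885,-0.293,0,0,0,0],[-1,-0.885,-0.293,0,0,0,0],[-1,-0.885,-0.293,0,0,0,0],[-1,-0.885,-0.293,0,0,0,0]]

```text
t: 13.03
ee_pos: [472.1, -163.5, 236.3]
orientation: [2.22, 2.221, 0.0]
ft_force: [-0.7, -1.2, 0.7]
width: 87.9
grasp_force: 0.0
```

servo_tool:
  plan:
    - [[-1,-0.885,-0.293,0,0,0,0],[-1,0,0,-1,0,0,0],[-1,0,0,-1,0,0,0],[-1,0,0,0,0,0,0],[-1,0,0,0,0,0,0]]

```text
t: 13.45
ee_pos: [437.2, -174.7, 154.8]
orientation: [-2.218, -2.218, 0.003]
ft_force: [-0.7, -0.0, -0.6]
width: 87.8
grasp_force: 0.0
```

```bash
python3 - <<'E'
from h import *
P=[]
for i in range(4): vision.get_image('wrist'); P.append(readout.get_obs()['ee_pos'])
print(np.mean(P,0))
# cradle walls in E, F
for f in ['wE','wF']:
    c=cam('wrist',np.load(f'pics/{f}_pose.npy')); hsv=cv2.cvtColor(cv2.imread(f'pics/{f}.png'),cv2.COLOR_BGR2HSV)
    u=proj(c,[[631,164,38]])[0].astype(int); x0,y0=u[0]-45,u[1]-42
    s=hsv[y0:y0+80,x0:x0+88]; m=((s[...,2]>150)).astype(np.uint8)
    n,l,st,cc=cv2.connectedComponentsWithStats(m)
    print(f,[(st[i][:2]+[x0,y0]).tolist()+st[i][2:].tolist() for i in range(1,n) if st[i][4]>30])
im=cv2.imread('pics/wE.png');im2=cv2.imread('pics/wF.png')
cv2.imwrite('pics/cr.png',np.hstack([cv2.resize(im[125:215,220:320],None,fx=4,fy=4),cv2.resize(im2[120:210,300:400],None,fx=4,fy=4)]))
E
```

```text
[ 439.40937797 -175.25669762  157.38078685]
wE [[224, 129, 88, 80, 1170], [289, 143, 7, 5, 34], [237, 147, 7, 6, 34], [290, 168, 9, 27, 169], [242, 171, 7, 28, 164], [257, 203, 39, 6, 200]]
wF [[307, 126, 88, 80, 1083], [375, 140, 7, 5, 31], [322, 144, 8, 5, 33], [370, 165, 12, 26, 155], [322, 169, 10, 27, 158], [307, 185, 17, 21, 58], [331, 200, 39, 6, 167]]
```

View pics/cr.png

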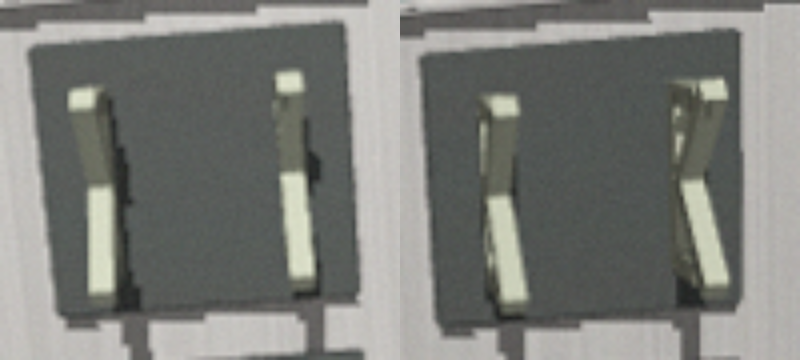

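The crop shows the two V-walls. In wE the wall-top ends are (241,150), (245,198), (292.5,145.5) and (295,195). The V-bottoms are (245,172) and (293,168).

servo_tool:
  plan:
    - [[-1,-0.02,0,-0.9,0,0,0],[-1,0,0,-0.7,0,0,0],[-1,0,0,0,0,0,0],[1,0,0,0,0,0,0],[1,0,0,0,0,0,0]]

```text
t: 14.07
ee_pos: [438.6, -175.3, 93.6]
orientation: [2.22, 2.22, 0.001]
ft_force: [0.9, 0.1, 0.2]
width: 77.8
grasp_force: 0.0
```

servo_tool:
  plan:
    - [[1,0,0,0,0,0,0],[1,0,0,0,0,0,0],[1,0,0,0,0,0,0],[1,0,0,0,0,0,0],[1,0,0,0,0,0,0]]

```text
t: 14.48
ee_pos: [437.7, -175.1, 92.4]
orientation: [2.221, 2.221, 0.0]
ft_force: [-0.2, 0.2, 0.9]
width: 44.5
grasp_force: 0.0
```

servo_tool:
  plan:
    - [[1,0,0,0,0,0,0],[1,0,0,0,0,0,0],[1,0,0,0,0,0,0],[1,0,0,0.1,0,0,0],[1,0,0,0.5,0,0,0]]

```text
t: 14.9
ee_pos: [436.1, -174.4, 114.2]
orientation: [-2.218, -2.218, 0.003]
ft_force: [-0.6, 0.2, 0.0]
width: 31.7
grasp_force: 30.0
```

```bash
python3 - <<'E'
from h import *
E,F,W=[cam('wrist',np.load(f'pics/{f}_pose.npy')) for f in ['wE','wF','wrist0']]
a=[(241,149.7),(245,198),(292.5,145.5),(295.3,195)];b=[(326.3,146.3),(328.5,195),(378.3,142.5),(378.8,191)]
t=tri(E,a,F,b);print(t.round(1),t.mean(0).round(1));
e=onz(E,a,44);f=onz(F,b,44);print(e.round(1).tolist(),e.mean(0),f.round(1).tolist(),f.mean(0))
d=e[2]+e[3]-e[0]-e[1];print(np.degrees(np.arctan2(d[1],d[0])))
va=[(245,171.8),(293,168.2)];vb=[(325,168.8),(373,165)]
print('V',tri(E,va,F,vb).round(1),onz(E,va,23).mean(0),onz(F,vb,23).mean(0))
o=readout.get_obs();print(o['t'],o['ee_pos'],o['width'])
# dish rim fit in wrist0: outer/inner ellipse
im=cv2.imread('pics/wrist0.png');hsv=cv2.cvtColor(im,cv2.COLOR_BGR2HSV); m=((hsv[...,2]>150)).astype(np.uint8)[160:232,258:332]
n,l,s,c=cv2.connectedComponentsWithStats(m)
for i in range(1,n):
    if 40<s[i][2]<65 and 40<s[i][3]<65:
        k=cv2.findContours((l==i).astype(np.uint8),cv2.RETR_EXTERNAL,cv2.CHAIN_APPROX_NONE)[0][0]
        e=cv2.fitEllipse(k); print(e, onz(W,[(e[0][0]+258,e[0][1]+160)],16))
E
```

```text
[[6.039e+02 1.864e+02 4.270e+01 3.000e-01]
 [6.073e+02 1.393e+02 4.630e+01 2.000e-01]
 [6.536e+02 1.904e+02 4.320e+01 2.000e-01]
 [6.570e+02 1.427e+02 4.510e+01 1.000e+00]] [6.305e+02 1.647e+02 4.430e+01 4.000e-01]
[[604.1, 186.3, 44.0], [607.0, 138.7, 44.0], [653.6, 190.5, 44.0], [657.1, 141.9, 44.0]] [630.45630139 164.36566368  44.        ] [[603.8, 186.6, 44.0], [607.6, 138.9, 44.0], [653.4, 190.3, 44.0], [657.3, 143.0, 44.0]] [630.51715178 164.70487963  44.        ]
4.2452977587774905
V [[6.058e+02 1.622e+02 2.520e+01 2.000e-01]
 [6.554e+02 1.660e+02 2.380e+01 3.000e-01]] [630.5145103 163.7734929  23.       ] [630.8408896  164.01602259  23.        ]
14.9 [ 436.14290984 -174.42704173  114.24733015] 31.674442785731866
((37.30141830444336, 35.86388397216797), (51.886962890625, 52.617637634277344), 61.522308349609375) [[644.56280861 -14.31612346  16.        ]]
```

servo_tool:
  plan:
    - [[1,0,0,0.7,0,0,0],[1,0,0,0.8,0,0,0],[1,0.739,0.574,0,0,0,0],[1,0.739,0.574,0,0,0,0],[1,0.739,0.574,0,0,0,0]]

```text
t: 15.32
ee_pos: [527.3, -105.7, 177.2]
orientation: [2.222, 2.218, 0.001]
ft_force: [0.4, -0.5, 0.1]
width: 31.4
grasp_force: 30.0
```

servo_tool:
  plan:
    - [[1,0.739,0.574,0,0,0,0],[1,0.739,0.574,0,0,0,0],[1,0.739,0.574,0,0,0,0],[1,0.739,0.574,0,0,0,0],[1,0,0,0,0,0,0]]

```text
t: 15.73
ee_pos: [649.4, -10.5, 176.6]
orientation: [2.216, 2.222, 0.007]
ft_force: [-0.5, -1.0, -0.2]
width: 31.2
grasp_force: 30.0
```

servo_tool:
  plan:
    - [[1,0,0,-0.8,0,0,0],[1,0,0,-0.4,0,0,0],[1,0,0,0,0,0,0],[1,0,0,0,0,0,0]]

```text
t: 16.07
ee_pos: [643.5, -14.4, 127.1]
orientation: [-2.22, -2.22, 0.003]
ft_force: [0.2, 0.1, 0.2]
width: 31.6
grasp_force: 30.0
```

```bash
python3 - <<'E'
from h import *
P=[]
for i in range(5): vision.get_image('wrist'); P.append(readout.get_obs()['ee_pos'])
print(np.mean(P,0))
E
```

```text
[644.92051698 -14.58765369 129.03551766]
```

servo_tool:
  plan:
    - [[1,0,0,-0.3,0,0,0],[1,0,0,-0.2,0,0,0],[1,0,0,-0.12,0,0,0],[1,0,0,-0.04,0,0,0],[1,0,0,0,0,0,0]]

```text
t: 16.73
ee_pos: [643.9, -14.3, 101.4]
orientation: [-2.22, -2.221, 0.002]
ft_force: [-2.7, -0.6, 7.0]
width: 31.5
grasp_force: 30.0
```

servo_tool:
  plan:
    - [[-0.2,0,0,0,0,0,0],[-0.2,0,0,0,0,0,0],[-0.6,0,0,0,0,0,0],[-0.6,0,0,0,0,0,0],[-0.6,0,0,0.3,0,0,0]]

```text
t: 17.15
ee_pos: [643.0, -14.2, 111.5]
orientation: [-2.219, -2.219, 0.004]
ft_force: [-0.9, 0.2, -0.5]
width: 61.0
grasp_force: 0.0
```

servo_tool:
  plan:
    - [[-1,0,0,0.7,0,0,0],[-1,0,0,1,0,0,0],[-1,0,0,1,0,0,0],[-1,0,0,1,0,0,0],[-1,0,0,1,0,0,0]]

```text
t: 17.57
ee_pos: [644.1, -14.3, 304.2]
orientation: [2.221, 2.221, 0.0]
ft_force: [1.3, -1.0, -0.3]
width: 87.7
grasp_force: 0.0
```

servo_tool:
  plan:
    - [[-1,-0.106,0.548,0,0,0,0.973],[-1,-0.106,0.548,0,0,0,0.973],[-1,-0.106,0.548,0,0,0,0.973],[-1,-0.106,0.548,0,0,0,0.973],[-1,-0.106,0.548,0,0,0,0.973]]

```text
t: 17.98
ee_pos: [622.9, 96.2, 302.6]
orientation: [1.698, 2.642, 0.001]
ft_force: [0.4, -0.0, -0.2]
width: 87.7
grasp_force: 0.0
```

servo_tool:
  plan:
    - [[-1,-0.106,0.548,0,0,0,0.973],[-1,-0.106,0.548,0,0,0,0.973],[-1,-0.106,0.548,0,0,0,0.973],[-1,-0.106,0.548,0,0,0,0.973],[-1,-0.106,0.548,0,0,0,0.973]]

```text
t: 18.4
ee_pos: [601.6, 206.0, 302.4]
orientation: [1.103, 2.941, 0.001]
ft_force: [0.4, 0.2, 0.4]
width: 87.4
grasp_force: 0.0
```

servo_tool:
  plan:
    - [[-1,-0.106,0.548,-0.2,0,0,0.973],[-1,-0.106,0.548,-0.4,0,0,0.973],[-1,-0.106,0.548,-0.4,0,0,0.973],[-1,-0.106,0.548,-0.5,0,0,0.973],[-1,-0.106,0.548,-0.5,0,0,0.973]]

```text
t: 18.82
ee_pos: [580.8, 315.7, 222.0]
orientation: [0.458, 3.107, 0.002]
ft_force: [0.1, 0.8, 0.3]
width: 87.7
grasp_force: 0.0
```

servo_tool:
  plan:
    - [[-1,-0.106,0.548,-0.5,0,0,0.973],[-1,-0.106,0.548,-0.5,0,0,0.973],[-1,-0.106,0.548,-0.5,0,0,0.973],[-1,0,0,0,0,0,0],[-1,0,0,0,0,0,0]]

```text
t: 19.23
ee_pos: [567.2, 380.9, 160.8]
orientation: [-0.065, -3.139, 0.002]
ft_force: [0.2, -0.1, 0.9]
width: 87.7
grasp_force: 0.0
```

```bash
python3 - <<'E'
from h import *
P=[]
for i in range(5): vision.get_image('wrist'); o=readout.get_obs();P.append(np.r_[o['ee_pos'],np.degrees(np.arctan2(*cv2.Rodrigues(o['orientation'])[0][[1,0],1]))])
print(np.mean(P,0),o['t'])
a=grab('wrist','wS'); 
E
```

```text
[568.73489472 379.84698192 162.69832844  87.48375435] 19.4833
```

View pics/wS.png

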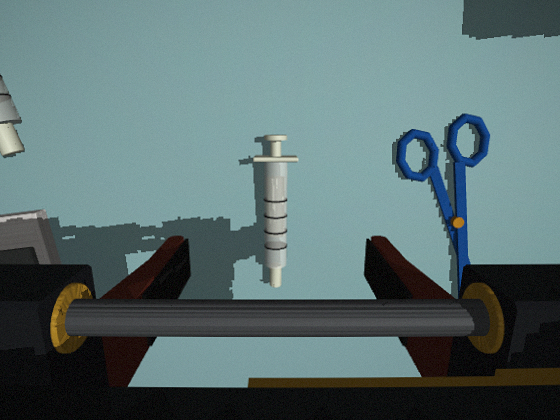

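The wrist view shows the syringe lined up between the fingers, with its plunger end at (272,136) and cap tip at (277,287). The scissors are well outside the finger's reach.

```bash
python3 - <<'E'
from h import *
c=cam('wrist',np.load('pics/wS_pose.npy')); e=onz(c,[(272.5,136),(277,287)],8);print(e.round(1),e.mean(0))
E
```

```text
[[513.8 379.1   8. ]
 [625.  377.3   8. ]] [569.40498372 378.21607623   8.        ]
```

servo_tool:
  plan:
    - [[-1,0,0,-0.9,0,0,0],[-1,0,0,-0.8,0,0,0],[-1,0,0,-0.3,0,0,0],[-1,0,0,0,0,0,0],[-1,0,0,0,0,0,0]]

```text
t: 19.95
ee_pos: [568.6, 379.9, 82.1]
orientation: [0.068, 3.141, 0.0]
ft_force: [0.4, 0.1, 0.5]
width: 87.9
grasp_force: 0.0
```

servo_tool:
  plan:
    - [[1,0,0,0,0,0,0],[1,0,0,0,0,0,0],[1,0,0,0,0,0,0],[1,0,0,0,0,0,0],[1,0,0,0,0,0,0]]

```text
t: 20.37
ee_pos: [568.2, 380.3, 81.7]
orientation: [0.067, 3.141, 0.0]
ft_force: [-0.0, 0.5, 0.0]
width: 58.1
grasp_force: 0.0
```

servo_tool:
  plan:
    - [[1,0,0,0,0,0,0],[1,0,0,0,0,0,0],[1,0,0,0,0,0,0],[1,0,0,0,0,0,0],[1,0,0,0,0,0,0]]

```text
t: 20.78
ee_pos: [568.1, 380.3, 81.4]
orientation: [-0.067, -3.141, 0.0]
ft_force: [-0.0, 0.7, -0.1]
width: 24.4
grasp_force: 0.0
```

servo_tool:
  plan:
    - [[1,0,0,0,0,0,0],[1,0,0,0,0,0,0],[1,0,0,0,0,0,0],[1,0,0,0.3,0,0,0],[1,0,0,0.7,0,0,0]]

```text
t: 21.2
ee_pos: [566.2, 379.0, 118.8]
orientation: [-0.066, -3.135, 0.006]
ft_force: [0.3, 0.4, -0.1]
width: 15.3
grasp_force: 30.0
```

servo_tool:
  plan:
    - [[1,0,0,0.9,0,0,0],[1,0.258,-0.898,0,0,0,0.227],[1,0.258,-0.898,0,0,0,0.227],[1,0.258,-0.898,0,0,0,0.227],[1,0.258,-0.898,0,0,0,0.227]]

```text
t: 21.62
ee_pos: [609.8, 235.5, 158.9]
orientation: [-0.061, 3.14, 0.001]
ft_force: [-0.0, 0.3, 0.5]
width: 15.1
grasp_force: 30.0
```

servo_tool:
  plan:
    - [[1,0.258,-0.898,0,0,0,0.227],[1,0.258,-0.898,0,0,0,0.227],[1,0,0,-0.4,0,0,0],[1,0,0,0,0,0,0],[1,0,0,0,0,0,0]]

```text
t: 22.03
ee_pos: [629.7, 164.4, 141.6]
orientation: [0.118, -3.138, 0.0]
ft_force: [0.5, 1.1, 0.0]
width: 15.4
grasp_force: 30.0
```

```bash
python3 - <<'E'
from h import *
P=[]
for i in range(5): vision.get_image('wrist'); o=readout.get_obs();P.append(np.r_[o['ee_pos'],np.degrees(np.arctan2(*cv2.Rodrigues(o['orientation'])[0][[1,0],1]))])
print(np.mean(P,0),o['t'],o['width'])
a=grab('wrist','wT'); s=grab('scene','s3'); u=proj(cam('scene'),[[631,164,60]])[0].astype(int)
s=cv2.resize(s[u[1]-70:u[1]+70,u[0]-55:u[0]+55],(440,560),interpolation=cv2.INTER_CUBIC)
w=cv2.resize(a[60:340,190:370],(360,560))
cv2.imwrite('pics/v3.png',np.hstack([s,w])[:,:,::-1])
E
```

```text
[630.0012257  165.82299324 142.16432236  94.44733379] 22.2833 15.258829714296224
```

View pics/v3.png

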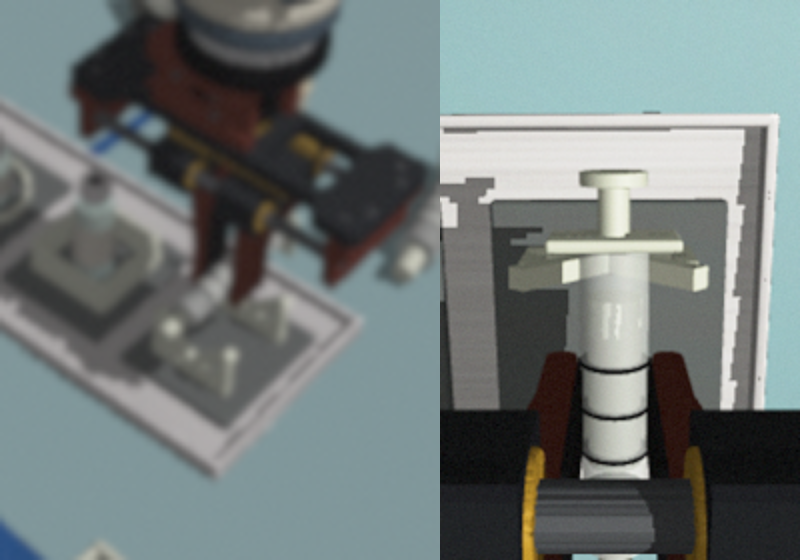

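The view shows the syringe centred over the V-notches and square to them. Lowering it.

servo_tool:
  plan:
    - [[1,0.01,-0.03,-0.3,0,0,0],[1,0,0,-0.3,0,0,0],[1,0,0,-0.15,0,0,0],[1,0,0,-0.07,0,0,0],[1,0,0,0,0,0,0]]

```text
t: 22.8
ee_pos: [629.7, 164.1, 107.4]
orientation: [0.119, -3.137, -0.001]
ft_force: [-1.7, 3.2, 1.2]
width: 15.1
grasp_force: 30.0
```

servo_tool:
  plan:
    - [[1,0,0,-0.02,0,0,0],[1,0,0,0,0,0,0]]

```text
t: 22.97
ee_pos: [629.8, 164.1, 107.4]
orientation: [0.12, -3.137, -0.001]
ft_force: [-3.3, 3.4, 2.8]
width: 15.3
grasp_force: 30.0
```

Light contact. Releasing, rising and backing off for a check.

servo_tool:
  plan:
    - [[0.2,0,0,0,0,0,0],[0.2,0,0,0,0,0,0],[-0.2,0,0,0,0,0,0],[-0.2,0,0,0,0,0,0],[-0.2,0,0,0.1,0,0,0]]

```text
t: 23.38
ee_pos: [630.1, 163.2, 111.1]
orientation: [0.12, -3.138, 0.001]
ft_force: [0.3, -0.5, -0.2]
width: 45.0
grasp_force: 0.0
```

servo_tool:
  plan:
    - [[-0.4,0,0,0.4,0,0,0],[-0.4,0,0,1,0,0,0],[-0.4,0,0,1,0,0,0],[-0.4,0,0,1,0,0,0],[-0.4,0,0,1,0,0,0]]

```text
t: 23.8
ee_pos: [630.2, 163.3, 289.9]
orientation: [0.12, -3.139, 0.0]
ft_force: [1.1, 0.8, -0.3]
width: 61.3
grasp_force: 0.0
```

servo_tool:
  plan:
    - [[-0.4,0.9,0,0.3,0,0,0],[-0.4,0.9,0,0,0,0,0],[-0.4,0.9,-0.3,0,0,0,0],[-0.4,0.9,-0.3,0,0,0,0],[-0.4,0.9,-0.3,0,0,0,0]]

```text
t: 24.22
ee_pos: [811.8, 127.1, 300.6]
orientation: [-0.121, 3.139, -0.0]
ft_force: [-0.4, 0.7, -0.2]
width: 61.4
grasp_force: 0.0
```

servo_tool:
  plan:
    - [[-0.4,0,-0.7,0,0,0,0],[-0.4,0,-0.7,0,0,0,0],[-0.4,0,0,0,0,0,0],[-0.4,0,0,0,0,0,0]]

```text
t: 24.55
ee_pos: [810.5, 69.6, 299.7]
orientation: [0.116, -3.139, 0.0]
ft_force: [0.3, 0.9, -0.2]
width: 61.6
grasp_force: 0.0
```

```bash
python3 - <<'E'
from h import *
a=grab('wrist','wU'); o=readout.get_obs();print(o['t'],o['ee_pos'],o['width'])
E
```

```text
24.6 [810.40192671  71.00511978 299.95329351] 61.61110131401914
```

View pics/wU.png

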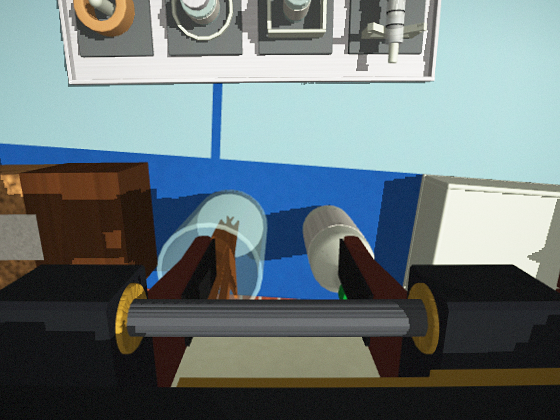

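All four look seated, but they are cut off at the top edge of the picture. I'll move back for the whole row and measure it.

servo_tool:
  plan:
    - [[-0.4,-0.9,0,0,0,0,0],[-0.4,-0.9,0,0,0,0,0],[-0.4,-0.9,0,0,0,0,0],[-0.4,0,0,0,0,0,0],[-0.4,0,0,0,0,0,0]]

```text
t: 25.02
ee_pos: [700.7, 73.0, 300.6]
orientation: [0.123, -3.139, -0.0]
ft_force: [1.6, 0.7, -0.4]
width: 61.5
grasp_force: 0.0
```

```bash
python3 - <<'E'
from blob import *
a=grab('wrist','wV'); c=cam('wrist',np.load('pics/wV_pose.npy'))
for d,_ in dots('wV'): print(d, 'z54',onz(c,[d],54).round(1)[0],'z80',onz(c,[d],80).round(1)[0])
hsv=cv2.cvtColor(cv2.imread('pics/wV.png'),cv2.COLOR_BGR2HSV)
m=cv2.inRange(hsv[:200,:200],(5,90,90),(20,255,255)); n,l,s,cc=cv2.connectedComponentsWithStats(m); i=1+np.argmax(s[1:,4])
k=max(cv2.findContours((l==i).astype(np.uint8),cv2.RETR_EXTERNAL,cv2.CHAIN_APPROX_NONE)[0],key=len);e=cv2.fitEllipse(k); print('roll',e,onz(c,[e[0]],32).round(1))
E
```

```text
[187.5, 122.9] z54 [644.1 -14.4  54. ] z80 [643.3  -7.9  80. ]
[284.3, 125.9] z54 [639.9  75.   54. ] z80 [639.4  74.4  80. ]
roll ((104.5960464477539, 122.85545349121094), (49.65018844604492, 57.61497116088867), 107.37159729003906) [[ 650.8 -102.1   32. ]]
```

View pics/wV.png

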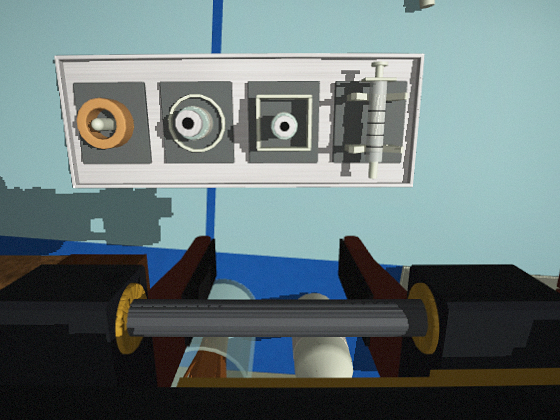

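The wrist view shows the roll on the spindle, the squat vial in the dish (188,123), the tall vial in the cup (284,126), and the syringe lying in both notches from (378,61) to (372,179).

```bash
python3 - <<'E'
from h import *
from workcell import close_job
c=cam('wrist',np.load('pics/wV_pose.npy')); e=onz(c,[(378,61),(372.5,179)],34); m=e.mean(0); d=e[1]-e[0]
print(e.round(1),m.round(1),np.linalg.norm(d),np.degrees(np.arctan2(d[1],d[0])))
if np.hypot(m[0]-630.5,m[1]-164.4)<8: print(close_job())
E
```

```text
[[573.5 158.5  34. ]
 [685.6 169.4  34. ]] [629.5 164.   34. ] 112.59598386540722 5.559958031983893
the job is handed in; nothing more can be done
None
```

The job is handed in: by my last wrist-camera measurements, both vials, the roll and the small syringe are all seated within about 3 mm of their targets, and no move went near the large syringe or bottle, though I did not re-measure those two at the end.

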